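# Switch the ball chute over to the empty bin

### The arm

A 7-joint arm with a two-finger parallel gripper is mounted at the origin on the work surface. World frame = base frame: x ahead of the robot, y to its left, z up, the work surface at z = 0. Lengths are in m, angles in rad, forces in N, time in s.
With the tool pointing down it reaches from about 0.4 to 0.875 m from the base axis. Payload 19.3 kg.
Tool frame: the origin (TCP) lies midway between the tips of the shut fingers; the grasp point (between the pads) lies 19 mm behind it; z points along the fingers, y is the line along which they close (so a half turn about z gives the same grasp; the last joint's range is limited). The gripper opens to 85 mm and grips with 20 to 120 N. Pads are 22 mm wide; open, the fingers measure 114 mm over their backs; the gripper's body (76 mm by 85 mm) begins 54 mm behind the grasp point. The pads swing forward as they close: fully open they stand 13 mm farther back than shut.
Start: joints at [1.186, 0.521, -0.036, 1.599, 0.021, 1.021, -0.113], TCP at [0.193, -0.594, 0.231] pointing down, gripper open.
Joint ranges: [-2.91, 2.91], [-0.3, 2.13], [-1.5, 1.42], [0.17, 2.43], [-1.26, 4.41], [0.16, 1.93], [-2.52, 2.52]. Speed limits (rad/s): [1.89, 1.89, 2.39, 2.39, 3.01, 3.01, 3.01].

### API

Orientations are given as [roll, pitch, yaw] about the fixed x, y, z axes, in that order (R = Rz(yaw) Ry(pitch) Rx(roll)).
In Python, from workcell import telemetry, grab_frame, calibration, bot, outline_of, landmark_of gives the robot as it stands. The module is installed in compiled form; this text tells all that it offers.
- The arm moves only by the shell command python3 -m inch 'ROWS' [FORCE]. ROWS is JSON, a list of rows, each a list of 7 numbers: the shift along the tool's x, y, z in m, then the turn, a rotation vector about the tool's x, y, z in rad, then the closure, from 0 (fully open) to 1 (shut). A call has 1 to 5 rows; each row shifts and turns the commanded pose from where the row before left it, along the tool's axes as they then stand; what a row does not reach is not made up. A row lasts 1/10 s, in which the tool goes at most 50 mm and 8.59 degrees, less where a joint would pass 70% of its speed; a pose out of reach is approached as far as the arm can. A call is refused whole if a number of a shift passes 0.05 or a number of a turn 0.15, either way. A call with a gripper value outside its range is refused whole. The fingers move at their own pace and stop on an object; FORCE is the grip in N (left out, the last holds). Time passes only in rows, so rows that do not move let the fingers close. It gives the time, the measured TCP pose, the force, the opening and the grip force at its end, in the units of the state.
- telemetry.observe(): the state, without advancing time (a new reading comes with each control period).
- grab_frame(name): name is "scene" or "top" or "wrist"; returns the picture (384x512x3 uint8, red, green, blue); there is no depth.
- calibration(name): a dict with "fovy" (degrees; the focal length in pixels is half the picture's height over the tangent of half this angle, whatever the lens; pixels are square), "cx", "cy" (the principal point, pixels), "pose" (4x4, takes a point from camera to world coordinates). Camera axes: x right, y down, z forward; pixel columns grow to the right and rows downward; lengths in m; the calibration is good to about 2 mm. A picture is of the moment at which its call begins: read the wrist's pose just before it. calibration takes no time and is no camera call; for the wrist camera it gives the pose at the moment of the call.
- bot.job_done(): hands the job in; it is judged then, once.
Trained networks look in the newest picture that a camera, given by its name, has taken for a name from the list of things; names that differ only in an ending like _2 or _b are one class to them, and where a whole thing is asked for, a point or a joint stands for the part that bears it (a point fixed in the world has none). Each returns a list of dicts, best first, with "score" (0 to 1); they miss things now and then, are a little off and sometimes report something else, mostly with a low value. They report only what shows in the picture. A call takes as long as a camera call. They do not tell look-alikes from the thing itself.
- outline_of(label, camera): "region" (384x512 bool, what is visible of it) and "rect" ([left, top, right, bottom] in pixels, round what is visible of it).
- landmark_of(label, camera): "xy" ([column, row] in pixels: a listed point, or the origin of a listed thing).
The state is a dict: "clock": time; "qpos": joint angles; "qd": joint speeds; "joint_efforts": joint torques, N m; "position": TCP position; "tool_rot": TCP orientation; "force": force on the tool from outside, world axes, zero at the start; "moment": the same for the moment, N m; "grip_width": finger opening in m; "finger_force": force on a finger pad.
Only numpy, scipy, OpenCV 4.12 (cv2) and the standard library are available. Lean on these libraries where they do the work, as an engineer would, in place of code of your own. Each camera call takes 0.05 s, during which the arm holds its last target. There are 200 camera calls.

### The job

The near (red) bin of the ball chute is full, so send the waiting steel railing balls to the empty green bin on the far side: first press down the raised wing of the yellow seesaw gate until it rocks right over, then push the red tab of the feed stop all the way across so that all three balls roll down the far chute into the far bin. Work with the fingertips, nothing needs grasping; do not touch the balls, and leave the hammer, wire brush and spray can where they are.

Things in the scene. Friction and masses are not known exactly. Their poses are not given: they have to be found in the camera images.
- stand: Fixed bench-top ball chute: blue cheek plates, steel troughs, grey base. Origin on the bench under the middle of the gate's pivot; x points to the far outlet chute and far bin, -x to the near ones, y up the feed trough, z up. Balls come down the feed trough in -y, drop on the gate and roll off its low wing. Cheeks at y = +-52 mm are 178 mm high (the -y one 200 mm for x within 28 mm).
- gate (a joint): Yellow seesaw gate: plate 164 mm (x) by 92 mm (y), 3 mm thick, rocking about a shaft along the stand's y in its middle, 150 mm up. Rad: 0 level, stops at -0.3 (start: near wing low, far wing raised, balls go near) and +0.3 (far wing low, balls go far). Pressing the raised wing near its edge takes about 2 N; a little past level it tips over by itself and stays on its stop.
- weight (a point): Centre of the black ball weight, 40 mm across, on the lever that stands on the gate's shaft, 98 mm from the pivot's middle on the stand's -y side and 72 mm above the plate when level. It moves with the gate, leans to the low wing, and makes the gate go over centre.
- far_wing (a point): Point on the gate's upper face, on its centre line, 70 mm out from the pivot on the far wing (12 mm inside the black outer edge). It moves with the gate: about 172 mm above the bench when that wing is raised, 131 mm when low.
- trough (a point): Middle of the lower end of the feed trough's floor, 163 mm above the bench, 50 mm from the pivot on the stand's +y side. The trough rises from here along +y at 0.2 rad, 42 mm wide inside, walls 32 mm high, for 190 mm; then a loading pan 140 mm wide, its top 270 mm above the bench.
- stop (a joint): Red feed stop: a blade across the feed trough, 95 mm from the gate's pivot along the stand's +y, that slides along the stand's +x (to the far side) out of the trough. Value in m: 0 shut, 0.058 fully open (end stop); balls pass from 0.046. It starts shut (0 to 0.006) and stays where it is left; about 2 N of friction.
- tab (a point): Centre of the near (-x) face of the upright red tab on the feed stop, the face to push on, 234 mm above the bench; it moves with the stop. The tab is 4 mm thick (x), 32 mm wide (y), 40 mm high; its underside is about 8 mm above the tops of the trough walls there. The space on its near side is free above those walls.
- ball1: Solid steel ball, 36 mm across, about 190 g, origin at its centre: the lowest of three waiting in the feed trough, resting against the feed stop.
- ball2: Same ball, second in the queue, touching the first.
- ball3: Same ball, third in the queue.
- far_bin: Empty green steel bin, fixed, outside 150 mm (x) by 130 mm (y), 75 mm high, outer end wall 112 mm high, walls 4 mm; origin at the centre of its underside. The far outlet chute, its lip 83 mm above the bench, ends over its inner rim.
- hammer: Hammer with a wooden handle lying on the bench, a bystander; leave it alone.
- brush: Wire brush with a straight wooden back, 270 mm long, 28 mm wide, 44 mm high, bristles down on the bench, a bystander; leave it alone. Origin under its middle.
- spray: Orange spray can, 58 mm across, 150 mm high, standing on the bench, a bystander; leave it alone. Origin under its centre.
Not all that is in view belongs to the job. Of the things that look like the far_bin, the smallest one is meant.

How it is judged:
On the way, in this order (a step that is already met when the one before it is completed fails the run):
1. the gate is rocked over on to its far stop while the feed stop is still shut (value of joint gate above 0.25 rad and value of joint stop below 0.02 m), for 0.2 s.
2. the feed stop is pushed fully open (value of joint stop above 0.046 m), for 0.1 s.
At the end, for the whole second after the job is handed in: The gate rests tipped to the far side (within 0.05 rad of its stop), the feed stop is open (at least 46 of its 58 mm), and all three balls lie inside the far bin, below its rim (value of joint gate above 0.25 rad and value of joint stop above 0.046 m and x of ball1 in the frame of far_bin between -0.073 and 0.073 m and y of ball1 in the frame of far_bin between -0.063 and 0.063 m and height (world z) of each of ball1, ball2, ball3 below 0.065 m and x of ball2 in the frame of far_bin between -0.073 and 0.073 m and y of ball2 in the frame of far_bin between -0.063 and 0.063 m and x of ball3 in the frame of far_bin between -0.073 and 0.073 m and y of ball3 in the frame of far_bin between -0.063 and 0.063 m); the robot touches nothing.
It fails at once if a waiting ball goes down the near chute (x of any of ball1, ball2, ball3 in the frame of stand below -0.085 m).
It fails at once if the fingers touch a ball (contact force between the fingers and ball1 above 0.5 N or contact force between the fingers and ball2 above 0.5 N or contact force between the fingers and ball3 above 0.5 N).
It fails at once if a ball is lifted out of the chute (height (world z) of any of ball1, ball2, ball3 above 0.245 m).
It fails at once if the hammer, brush or spray can is moved more than 20 mm (distance of any of hammer, brush, spray from where it was at the start of the episode above 0.02 m).
It also fails if it takes over 43 s, if anything falls off the work surface, if the arm or the gripper's body presses on something with over 40 N, if the wrist force passes 120 N, or if a joint passes its speed limit or range.

## Working session

There is one attempt and no reset: what is moved stays moved. The work goes in short steps, Python scripts to look and compute and a shell command to move; the robot and the scene stay as the last step left them, time stands still between calls to the robot, and variables do not carry over. Pictures are saved under pics/ and viewed, at most 10 in all, crops included, and the job is handed in when it is done.

```bash
mkdir -p pics
cat > h.py <<'E'
import numpy as np,cv2
from workcell import telemetry, grab_frame, calibration, bot, outline_of, landmark_of
def ray(cam,uv,c=None):
    c=c or calibration(cam); f=192/np.tan(np.radians(c["fovy"])/2); P=np.array(c["pose"])
    d=P[:3,:3]@np.array([(uv[0]-c["cx"])/f,(uv[1]-c["cy"])/f,1.]); return P[:3,3],d
def atz(cam,uv,z):
    o,d=ray(cam,uv); return o+d*(z-o[2])/d[2]
def proj(cam,p):
    c=calibration(cam); f=192/np.tan(np.radians(c["fovy"])/2); P=np.array(c["pose"])
    q=P[:3,:3].T@(np.array(p)-P[:3,3]); return [c["cx"]+f*q[0]/q[2],c["cy"]+f*q[1]/q[2]]
def tri(rs):
    A=np.zeros((3,3));b=np.zeros(3)
    for o,d in rs:
        d=d/np.linalg.norm(d);M=np.eye(3)-np.outer(d,d);A+=M;b+=M@o
    return np.linalg.solve(A,b)
E
python3 - <<'E'
from h import *
np.set_printoptions(precision=4,suppress=True)
s=telemetry.observe();print(s)
for c in("scene","top"):
    im=grab_frame(c);cv2.imwrite(f"pics/{c}0.png",cv2.resize(im[...,::-1],(800,600)));print(c,np.array(calibration(c)["pose"])[:3,3])
    for n,z in dict(stand=0,weight=.217,far_wing=.172,trough=.163,tab=.234,ball1=.2,ball3=.2,far_bin=0,hammer=0,brush=0,spray=0).items():
        for r in landmark_of(n,c)[:3]: print(c,n,round(r["score"],2),np.array(r["xy"]),atz(c,r["xy"],z))
E
```

```text
{'clock': 0.0, 'qpos': array([ 1.1858,  0.522 , -0.0364,  1.6   ,  0.0212,  1.0211, -0.1128]), 'qd': array([ 0.0012, -0.0009, -0.0009,  0.001 , -0.0006, -0.0003,  0.0012]), 'joint_efforts': array([ -0.0007, -92.7097,   1.9798, -36.993 ,   0.0179,   0.0081,
         0.0001]), 'position': array([ 0.1934, -0.594 ,  0.2307]), 'tool_rot': array([-3.1405,  0.0001,  0.3148]), 'force': array([ 0.5152, -1.1496, -0.3997]), 'moment': array([-0.0262,  0.0225,  0.0056]), 'finger_force': 0.0, 'grip_width': 0.08555220086125993}
scene [ 1.1077 -0.0274  1.0363]
scene stand 0.59 [263.  227.8] [ 0.5338 -0.1063  0.    ]
scene stand 0.19 [231.9 176.1] [ 0.34  -0.243  0.   ]
scene weight 0.76 [232.8 174.5] [ 0.4949 -0.1964  0.217 ]
scene far_wing 0.64 [256.2 216.6] [ 0.5967 -0.1162  0.172 ]
scene trough 0.85 [279.  202.6] [ 0.5373 -0.0593  0.163 ]
scene tab 0.43 [296.9 187.5] [ 0.5294 -0.0141  0.234 ]
scene ball1 0.62 [315.5 203.4] [0.5515 0.0405 0.2   ]
scene ball1 0.59 [301.  199.5] [0.5438 0.0006 0.2   ]
scene ball1 0.42 [329.4 203.9] [0.5484 0.0778 0.2   ]
scene ball3 0.62 [315.5 203.4] [0.5515 0.0405
[... 929 characters left out ...]
]
top tab 0.49 [201.  175.9] [ 0.5282 -0.0133  0.234 ]
top ball1 0.67 [182.7 169.5] [0.549  0.0381 0.2   ]
top ball1 0.65 [164.  169.2] [0.5494 0.0852 0.2   ]
top ball1 0.53 [196.4 174.2] [0.5373 0.0032 0.2   ]
top ball3 0.67 [182.7 169.5] [0.549  0.0381 0.2   ]
top ball3 0.65 [164.  169.2] [0.5494 0.0852 0.2   ]
top ball3 0.53 [196.4 174.2] [0.5373 0.0032 0.2   ]
top far_bin 0.84 [305.2 290.4] [ 0.2179 -0.3006  0.    ]
top far_bin 0.68 [251.4 117.1] [ 0.7509 -0.1352  0.    ]
top far_bin 0.59 [384.5 157.3] [ 0.6256 -0.5526  0.    ]
top hammer 0.92 [320.  217.8] [ 0.4353 -0.348   0.    ]
top brush 0.89 [168.9 149.5] [0.6443 0.1215 0.    ]
top spray 0.86 [312.3 153.4] [ 0.636  -0.3265  0.    ]
```

View pics/scene0.png

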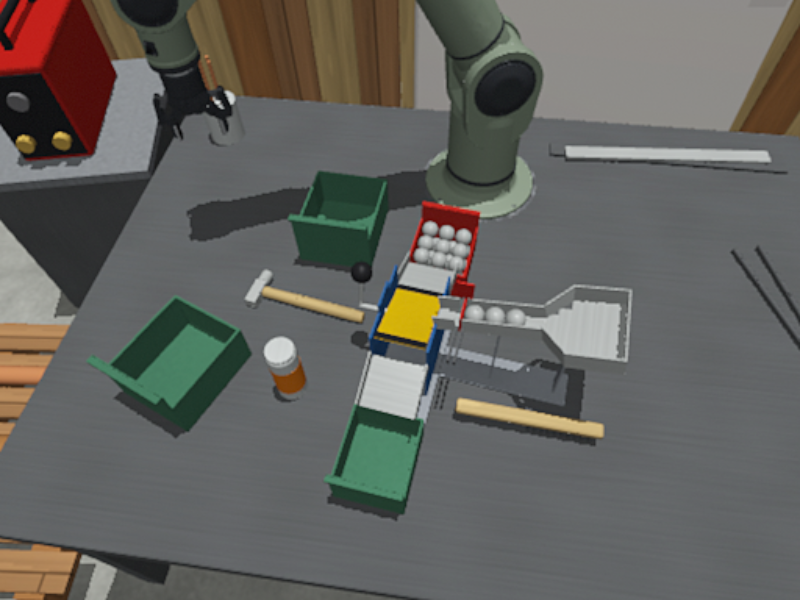

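View pics/top0.png

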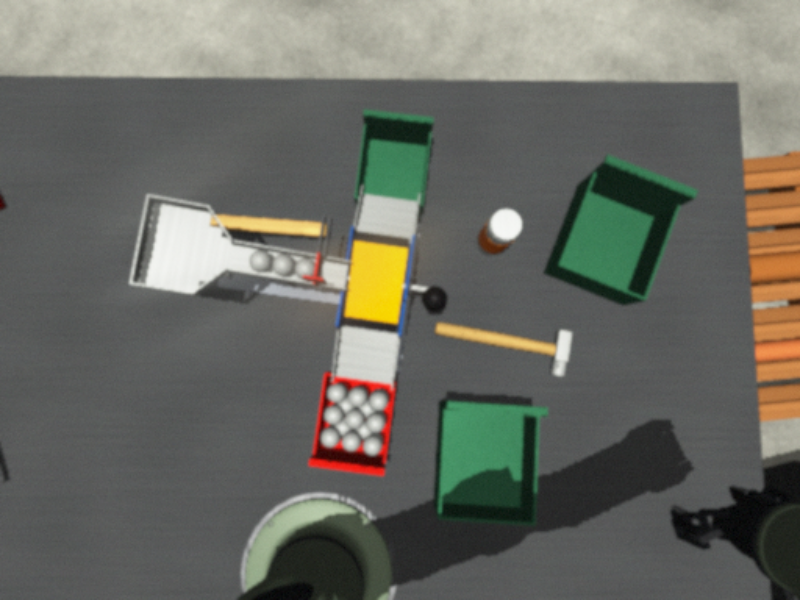

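The pictures show the stand with its far chute along world +x: yellow gate at top-view (375,282), red tab at (318,268), three balls to its left, and weight at (434,299). The smallest green bin, at (395,155), is the one on the chute. Stand origin ≈ (0.531, -0.105) with yaw ≈ -0.12, and the points agree with that.

```bash
python3 -m inch '[[0,0,-0.03,0,0,0.145,1],[0,0,-0.03,0,0,0.145,1],[0,0,-0.03,0,0,0.145,1],[0.025,-0.037,0,0,0,0,1],[0.025,-0.037,0,0,0,0,1]]'
python3 -m inch '[[0.025,-0.037,0,0,0,0,1],[0.025,-0.037,0,0,0,0,1],[0.025,-0.037,0,0,0,0,1],[0.025,-0.037,0,0,0,0,1],[0.025,-0.037,0,0,0,0,1]]'
python3 -m inch '[[0.025,-0.037,0,0,0,0,1],[0.025,-0.037,0,0,0,0,1],[0.025,-0.037,0,0,0,0,1],[0.025,-0.037,0,0,0,0,1],[0.025,-0.037,0,0,0,0,1]]'
```

```text
clock: 1.7
position: [0.2522, -0.5265, 0.3219]
tool_rot: [3.14, -0.001, -0.123]
force: [1.3, -1.2, -0.4]
grip_width: 0.0122
finger_force: 0.0
clock: 2.2
position: [0.3992, -0.3566, 0.3215]
tool_rot: [3.141, -0.0, -0.12]
force: [0.1, -0.4, 0.3]
grip_width: -0.0001
finger_force: 0.0
clock: 2.7
position: [0.5456, -0.188, 0.3215]
tool_rot: [3.141, -0.0, -0.12]
force: [0.6, -0.8, 0.2]
grip_width: 0.0005
finger_force: 0.0
```

```bash
python3 -m inch '[[0.021,-0.039,0,0,0,0,1],[0.021,-0.039,0,0,0,0,1],[0,0,0,0,0,0,1]]'
python3 - <<'E'
from h import *
np.set_printoptions(precision=4,suppress=True)
print(telemetry.observe()["position"])
im=grab_frame("wrist");cv2.imwrite("pics/w1.png",im[...,::-1])
for n,z in dict(stand=0,weight=.217,far_wing=.172,trough=.163,tab=.234,ball1=.2,far_bin=0).items():
    for r in landmark_of(n,"wrist")[:3]: print(n,round(r["score"],2),np.array(r["xy"]),atz("wrist",r["xy"],z))
E
```

```text
clock: 3.0
position: [0.5981, -0.1108, 0.3208]
tool_rot: [-3.139, -0.0, -0.113]
force: [-0.2, 0.1, -1.3]
grip_width: 0.0001
finger_force: 0.0
[ 0.5981 -0.1108  0.3208]
stand 0.41 [163.2 274.5] [0.3608 0.0973 0.    ]
weight 0.85 [353.1 273.4] [ 0.4874 -0.2073  0.217 ]
far_wing 0.82 [261.5 176. ] [ 0.5917 -0.1237  0.172 ]
trough 0.84 [218.  222.7] [ 0.5372 -0.0652  0.163 ]
tab 0.94 [164.6 276.6] [ 0.5192 -0.018   0.234 ]
tab 0.74 [153.4 235.2] [ 0.5655 -0.0181  0.234 ]
ball1 0.87 [ 82.4 242.3] [0.5496 0.0766 0.2   ]
ball1 0.82 [115.7 235.5] [0.5532 0.0385 0.2   ]
ball1 0.8 [155.9 233.4] [ 0.5504 -0.0049  0.2   ]
far_bin 0.97 [260.1  32.8] [ 0.7614 -0.1448  0.    ]
far_bin 0.65 [369.6 314.7] [ 0.2095 -0.312  -0.    ]
```

View pics/w1.png

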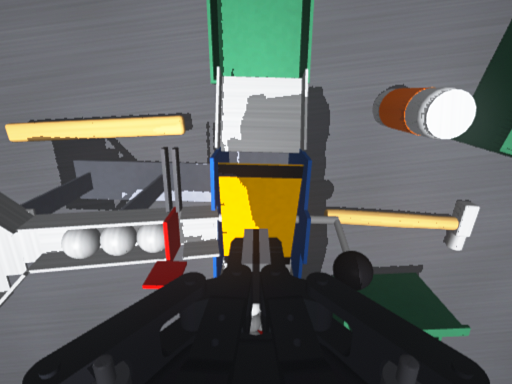

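The wrist view shows the gate between the blue cheeks at (260,205) with its black far edge at (260,170). The shut fingertips are at (256,240), over the plate, and the red tab is at (165,275). I'll press now, after first triangulating the stand pose.

Run:
```python
from h import *
from scipy.optimize import least_squares
np.set_printoptions(precision=4,suppress=True)
c=calibration("wrist");print(telemetry.observe()["position"],np.array(c["pose"])[:3,3])
grab_frame("wrist")
loc=dict(weight=[-.021,-.098,.150+.069],far_wing=[.067,0,.172],trough=[0,.05,.163])
top=dict(weight=[278.5,191.2],trough=[216.9,178.9]);sc=dict(weight=[232.8,174.5],far_wing=[256.2,216.6],trough=[279,202.6])
w={n:landmark_of(n,"wrist")[0]["xy"] for n in("weight","far_wing","trough","tab")}
def res(p):
    R=np.array([[np.cos(p[2]),-np.sin(p[2])],[np.sin(p[2]),np.cos(p[2])]]);out=[]
    for cam,d in(("top",top),("scene",sc),("wrist",w)):
        for n,uv in d.items():
            if n in loc:
                l=loc[n]; q=[*(R@l[:2]+p[:2]),l[2]]
                out+=[(atz(cam,uv,l[2])-q)[:2]]
    return np.concatenate(out)
r=least_squares(res,[.53,-.105,-.12],loss="soft_l1",f_scale=.004);print(r.x,r.fun.reshape(-1,2)*1000)
x,y,t=r.x;R=np.array([[np.cos(t),-np.sin(t)],[np.sin(t),np.cos(t)]])
print("wing",R@[.067,0]+[x,y])
T=tri([ray("top",[201,175.9]),ray("scene",[296.9,187.5]),ray("wrist",w["tab"])]);print("tab",T,"stand",R.T@(T[:2]-[x,y]))
```

```text
[ 0.5953 -0.118   0.3215] [ 0.6795 -0.1279  0.4631]
[ 0.5295 -0.1059 -0.1455] [[-0.5254 -2.7139]
 [-5.8891 11.1991]
 [ 1.8809  3.8751]
 [ 0.9268 -0.6285]
 [ 0.5501 -2.874 ]
 [-1.2542 -0.5819]
 [ 1.757  -2.1392]
 [ 0.2685  1.1584]]
wing [ 0.5958 -0.1156]
tab [ 0.528  -0.0137  0.2359] stand [-0.0148  0.091 ]
```

```bash
python3 -m inch '[[0,0,0.045,0,0,0,1],[0,0,0.045,0,0,0,1],[0,0,0.045,0,0,0,1],[0,0,0.005,0,0,0,1],[0,0,0.005,0,0,0,1]]'
python3 -m inch '[[0,0,0.006,0,0,0,1],[0,0,0.006,0,0,0,1],[0,0,0.006,0,0,0,1],[0,0,0.006,0,0,0,1],[0,0,0.006,0,0,0,1]]'
python3 -m inch '[[0,0,0.005,0,0,0,1],[0,0,0.003,0,0,0,1],[0,0,0,0,0,0,1]]'
python3 -m inch '[[0,0,-0.03,0,0,0,1],[0,0,-0.045,0,0,0,1],[0,0,-0.045,0,0,0,1],[0,0,-0.045,0,0,0,1],[0,0,0,0,0,0,1]]'
python3 - <<'E'
from h import *
im=grab_frame("wrist");cv2.imwrite("pics/w2.png",im[...,::-1])
for n,z in dict(weight=.217,far_wing=.131,tab=.234).items():
    for r in landmark_of(n,"wrist")[:2]: print(n,round(r["score"],2),np.array(r["xy"]),atz("wrist",r["xy"],z))
E
```

```text
clock: 4.15
position: [0.5959, -0.1171, 0.1769]
tool_rot: [-3.142, 0.0, -0.12]
force: [0.6, 0.6, 1.7]
grip_width: 0.0003
finger_force: 0.0
clock: 4.65
position: [0.5956, -0.1171, 0.1461]
tool_rot: [3.142, -0.0, -0.12]
force: [0.3, -0.3, -0.1]
grip_width: 0.0001
finger_force: 0.0
clock: 4.95
position: [0.5954, -0.117, 0.1378]
tool_rot: [-3.142, 0.001, -0.12]
force: [-1.2, -0.6, -0.0]
grip_width: 0.0001
finger_force: 0.0
clock: 5.45
position: [0.5977, -0.1173, 0.3097]
tool_rot: [3.142, -0.009, -0.121]
force: [0.8, -0.5, -1.4]
grip_width: 0.0004
finger_force: 0.0
weight 0.67 [356.  240.2] [ 0.53808149 -0.20458079  0.217     ]
weight 0.49 [386.4 107.2] [ 0.65611379 -0.22929858  0.217     ]
far_wing 0.65 [252.3 168.9] [ 0.59500615 -0.11268748  0.131     ]
tab 0.61 [155.1 285.7] [ 0.52345978 -0.01504064  0.234     ]
```

View pics/w2.png

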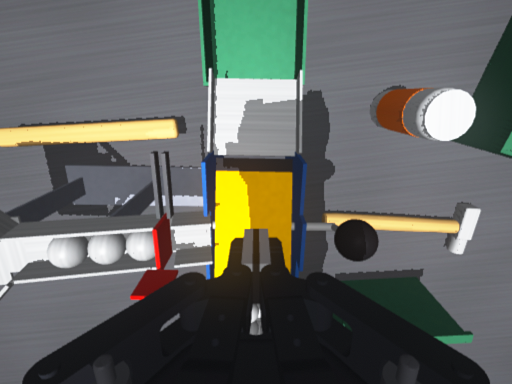

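The weight (356,240) now leans to the far side, with the gate's far wing low, so the gate has gone over. The stop is still shut, with the balls at (67,250), (107,247) and (142,244). Next I move to the near side of the tab.

```bash
python3 -m inch '[[-0.029,-0.023,0,0,0,0,1],[-0.029,-0.023,0,0,0,0,1],[-0.029,-0.023,0,0,0,0,1],[-0.029,-0.023,0,0,0,0,1],[0,0,0,0,0,0,1]]'
python3 - <<'E'
from h import *
grab_frame("wrist");print(telemetry.observe()["position"])
rs=[ray("top",[201,175.9]),ray("scene",[296.9,187.5])]
for r in landmark_of("tab","wrist")[:2]: print(r["score"],r["xy"],atz("wrist",r["xy"],.234),tri(rs+[ray("wrist",r["xy"])]))
im=grab_frame("scene");p=proj("scene",[.53,-.03,.23]);x,y=map(int,p)
cv2.imwrite("pics/s2.png",cv2.resize(im[y-70:y+80,x-90:x+90,::-1],None,fx=4,fy=4))
E
```

```text
clock: 6.15
position: [0.4888, -0.0088, 0.3028]
tool_rot: [-3.141, 0.002, -0.116]
force: [0.8, -0.8, 0.2]
grip_width: -0.0001
finger_force: 0.0
[ 0.49028431 -0.01057112  0.30289027]
0.62 [255.8, 162.3] [ 0.52349404 -0.01526015  0.234     ] [ 0.52665    -0.01418341  0.2333588 ]
0.59 [184.4, 125.8] [0.55776756 0.03447392 0.234     ] [ 0.54365352 -0.00119616  0.25721411]
```

View pics/s2.png

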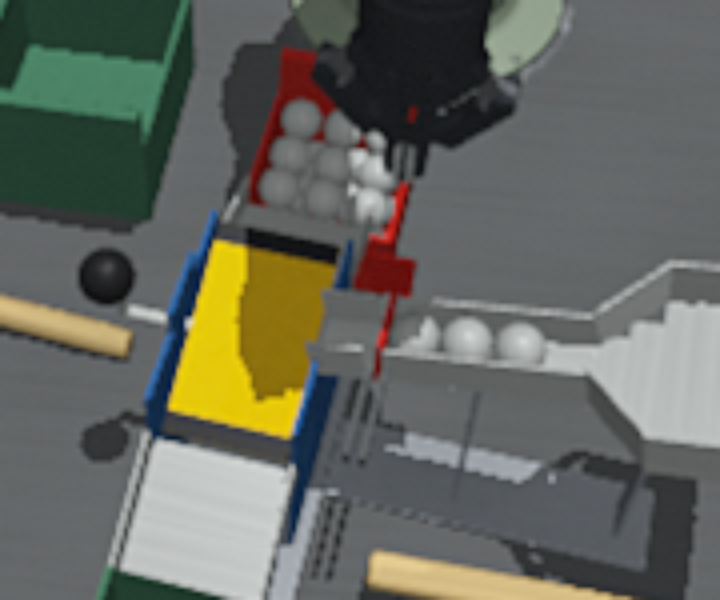

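The crop shows the gate low on the far side. The shut fingertips at (400,170) are on the near side of the red tab (385,275), in line with it. I go down and push.

```bash
python3 -m inch '[[0,0,0.04,0,0,0,1],[0,0,0.03,0,0,0,1],[0,0,0.007,0,0,0,1],[0,0,0,0,0,0,1]]'
python3 -m inch '[[0.01,0,0,0,0,0,1],[0.01,0,0,0,0,0,1],[0.01,0,0,0,0,0,1],[0.01,0,0,0,0,0,1],[0.01,0,0,0,0,0,1]]'
python3 -m inch '[[0.01,0,0,0,0,0,1],[0.01,0,0,0,0,0,1],[0.006,0,0,0,0,0,1],[0,0,0,0,0,0,1]]'
python3 - <<'E'
from h import *
im=grab_frame("scene");p=proj("scene",[.53,-.03,.23]);x,y=map(int,p)
cv2.imwrite("pics/s3.png",cv2.resize(im[y-70:y+80,x-90:x+90,::-1],None,fx=4,fy=4))
E
```

```text
clock: 6.7
position: [0.4915, -0.0123, 0.2256]
tool_rot: [3.141, 0.002, -0.121]
force: [0.5, 0.4, 0.6]
grip_width: -0.0001
finger_force: 0.0
clock: 7.2
position: [0.5421, -0.0181, 0.2265]
tool_rot: [3.142, -0.0, -0.12]
force: [-2.5, -1.0, 1.8]
grip_width: -0.0002
finger_force: 1.2
clock: 7.6
position: [0.5658, -0.0209, 0.2259]
tool_rot: [3.141, 0.004, -0.12]
force: [-15.2, -0.2, 8.4]
grip_width: -0.0001
finger_force: 7.4
```

View pics/s3.png

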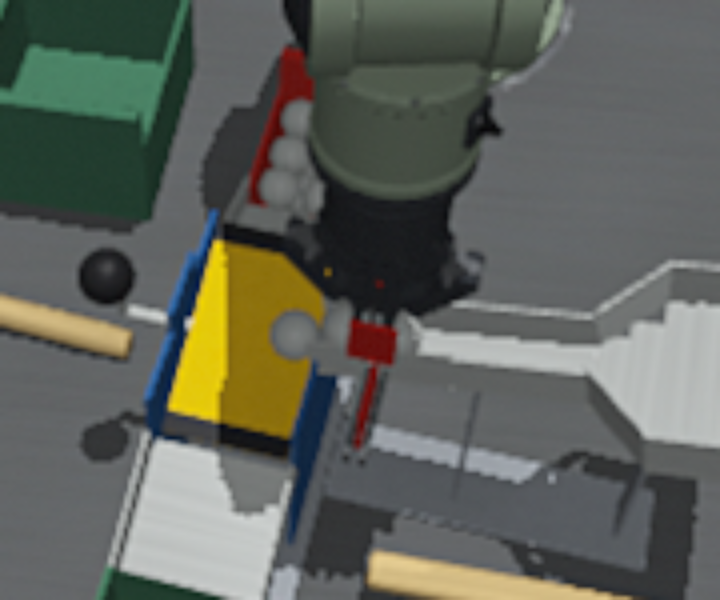

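The stop is open at its end stop (15 N), and the balls are rolling onto the gate: the first at (295,335), the others just behind. I wait, then back off and lift.

```bash
python3 -m inch '[[0,0,0,0,0,0,1],[0,0,0,0,0,0,1],[0,0,0,0,0,0,1],[0,0,0,0,0,0,1],[0,0,0,0,0,0,1]]'
python3 -m inch '[[0,0,0,0,0,0,1],[0,0,0,0,0,0,1],[0,0,0,0,0,0,1],[0,0,0,0,0,0,1],[0,0,0,0,0,0,1]]'
python3 -m inch '[[-0.01,0,0,0,0,0,1],[-0.01,0,0,0,0,0,1],[0,0,-0.04,0,0,0,1],[0,0,-0.05,0,0,0,1],[-0.03,0,-0.02,0,0,0,1]]'
python3 -m inch '[[-0.04,0,0,0,0,0,1],[-0.03,0,0,0,0,0,1],[0,0,0,0,0,0,1],[0,0,0,0,0,0,1],[0,0,0,0,0,0,1]]'
python3 - <<'E'
from h import *
im=grab_frame("scene")
cv2.imwrite("pics/s4.png",cv2.resize(im[150:350,150:400,::-1],None,fx=3,fy=3))
for r in landmark_of("ball1","scene"): print(round(r["score"],2),r["xy"],atz("scene",r["xy"],.022))
grab_frame("top")
for r in landmark_of("ball1","top"): print(round(r["score"],2),r["xy"],atz("top",r["xy"],.022))
E
```

```text
clock: 8.15
position: [0.5659, -0.0209, 0.2259]
tool_rot: [3.141, 0.003, -0.12]
force: [-11.9, 0.2, 4.7]
grip_width: -0.0002
finger_force: 6.1
clock: 8.65
position: [0.5658, -0.0209, 0.226]
tool_rot: [3.141, 0.003, -0.12]
force: [-12.6, -0.3, 4.5]
grip_width: -0.0
finger_force: 6.1
clock: 9.15
position: [0.5194, -0.0147, 0.3399]
tool_rot: [-3.14, -0.005, -0.12]
force: [-0.5, 0.1, -0.4]
grip_width: -0.0003
finger_force: 0.0
clock: 9.65
position: [0.4483, -0.0065, 0.3364]
tool_rot: [-3.141, -0.001, -0.12]
force: [-0.2, -0.1, 0.7]
grip_width: -0.0001
finger_force: 0.0
0.6 [235.7, 275.0] [ 0.71171713 -0.16337019  0.022     ]
0.57 [223.9, 296.8] [ 0.77969217 -0.18530743  0.022     ]
0.47 [223.3, 307.4] [ 0.80921742 -0.1813145   0.022     ]
0.67 [264.1, 106.5] [ 0.77806711 -0.17429752  0.022     ]
0.59 [265.0, 97.2] [ 0.80798492 -0.1769899   0.022     ]
0.4 [256.6, 129.1] [ 0.70593506 -0.15143735  0.022     ]
```

View pics/s4.png

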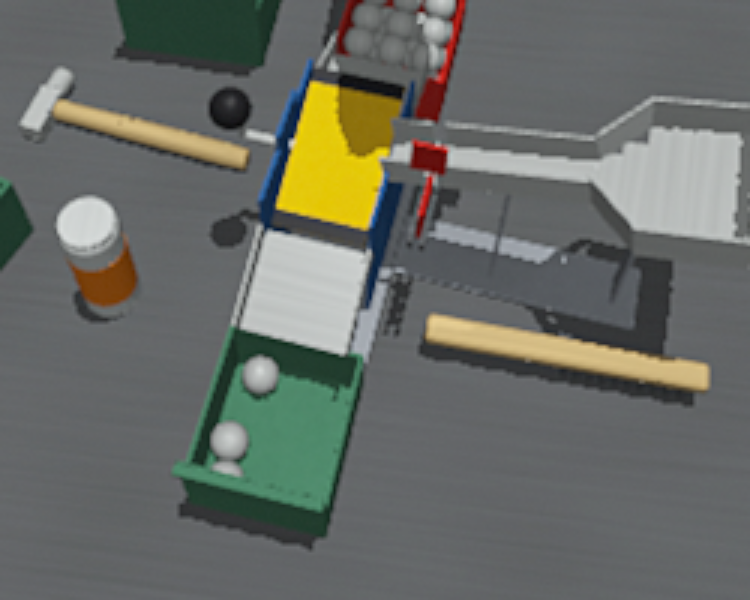

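All three balls lie in the far bin, at (260,375), (229,440) and (228,468). The gate is over, the stop is open and the arm is clear. I let the balls settle briefly, then hand in.

```bash
for i in 1 2; do python3 -m inch '[[0,0,0,0,0,0,1],[0,0,0,0,0,0,1],[0,0,0,0,0,0,1],[0,0,0,0,0,0,1],[0,0,0,0,0,0,1]]' | head -1; done
python3 -c "
from workcell import bot
print(bot.job_done())"
```

```text
clock: 10.35
clock: 10.85
the job is handed in; nothing more can be done
None
```

The job is handed in at about 11 s on the robot's clock: the gate is rocked over to the far side, the feed stop is pushed to its end stop, and the last picture shows all three balls in the small green far bin. The verdict itself was not reported back.

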